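Seat a water filter cassette with its two ejector levers

ROBOT

A 6-joint arm with a two-finger parallel gripper is mounted at the origin on a cart in front of the work surface, level with it; the furniture and walls round the work are solid. World frame = base frame: x ahead of the robot, y to its left, z up, the work surface at z = 0. Lengths are in m, angles in rad, forces in N, time in s.
With the tool pointing down it reaches from about 0.3 to 0.875 m from the base axis. Payload 6.4 kg.
Tool frame: the origin (TCP) lies between the finger pads; the fingertips stand 19 mm ahead of it and the grasp point (between the pads) is the TCP (ctrl.tips_ahead is the z of the fingertips in the tool frame, in m); z points along the fingers, y is the line along which they close (so a half turn about z gives the same grasp; the last joint's range is limited). The gripper opens to 85 mm and grips with 20 to 120 N. Pads are 22 mm wide; open, the fingers measure 114 mm over their backs; the gripper's body (76 mm by 85 mm) begins 54 mm behind the grasp point. The pads swing forward as they close: fully open they stand 13 mm farther back than shut.
Start: joints at [1.098, 0.181, 1.607, -0, 1.354, -0.206], TCP at [0.152, 0.555, 0.25] pointing down, gripper open.
Joint ranges: [-2.99, 2.99], [-0.89, 2.07], [0.3, 2.58], [-1.14, 4.28], [0, 2.63], [-3.12, 3.12]. Speed limits (rad/s): [2.57, 2.57, 3.01, 3.14, 3.14, 3.14].

INTERFACE

Orientations are given as a unit quaternion [w, x, y, z].
In Python, from bench import readout, vision, ctrl gives the robot as it stands.
- The arm moves only by the tool play_rows, never from a script. Its arguments are lists of equal length, an entry for each row: "xyz": the shift along the tool's x, y, z in mm, a list of three; "rot": the turn, a rotation vector about the tool's x, y, z in rad, a list of three; "grip": the opening, from 0 (shut) to 1 (fully open). In form: {"xyz": [[x, y, z], ...], "rot": [[rx, ry, rz], ...], "grip": [grip, ...]}. A call has exactly 10 rows; each row is the pose to reach, as a shift and turn from the pose commanded when the call began, along the tool's axes at that moment; what a row does not reach only later rows make up. A row lasts 1/8 s, in which the tool goes at most 62.5 mm and 10.7 degrees, less where a joint would pass 70% of its speed; a pose out of reach is approached as far as the arm can. A call with a gripper value outside its range is refused whole. The fingers move at their own pace and stop on an object; the grip force is fixed at half the most. Time passes only in rows, so rows that repeat a pose let the fingers close, or fill a call up. It gives the time, the measured TCP pose, the force, the opening and the grip force at its end, in the units of the state.
- readout.get_obs(): the state, without advancing time (a new reading comes with each control period).
- vision.camera(name): name is "scene" or "top" or "wrist"; returns a dict with "color" (420x560x3 uint8, red, green, blue), "depth" (420x560 float32, m along the optical axis (not along the pixel's ray), 0 where there is no reading), "camera_matrix" (3x3 intrinsics, pixels), "k1" (the pictures are not rectified: a ray, as slopes to the right and down, at radius r is drawn at 1 + k1 r^2 times it, then the intrinsics apply), "extrinsics" (4x4, takes a point from camera to world coordinates); the wrist camera has in their place "hand_eye" (4x4, takes a point from camera to tool coordinates, whose origin is the TCP and whose axes are the flange's). Camera axes: x right, y down, z forward; pixel columns grow to the right and rows downward; lengths in m; the calibration is good to about 2 mm. A picture is of the moment at which its call begins: read the wrist's pose just before it.
- ctrl.hand_in(): hands the job in; it is judged then, once.
The state is a dict: "time_s": time; "q": joint angles; "dq": joint speeds; "joint_efforts": joint torques, N m; "eef_pos": TCP position; "eef_rot": TCP orientation; "wrist_force": force on the tool from outside, world axes, zero at the start; "torque": the same for the moment, N m; "opening": opening from 0.0 (shut) to 1.0 (fully open); "grasp_force": force on a finger pad.
Only numpy, scipy, OpenCV 4.12 (cv2) and the standard library are available. Lean on these libraries where they do the work, as an engineer would, in place of code of your own. Each camera call takes 0.05 s, during which the arm holds its last target. There are 200 camera calls.

TASK

Fit the white filter cassette into the water filter unit: lower it gently into the slot in the unit's top until it stands on the two open ejector levers, and let go of it. Then swing the levers inward, part of the way each in turn so that the cassette sinks level and does not jam, until both go solid and hold the cassette clamped firmly home on its rubber seat. Let only the levers drive it down, not your hand, do not force them, and leave the mug, the tin and the bowl where they are.

Things in the scene. Friction and masses are not known exactly. Their poses are not given: they have to be found in the camera images.
- cassette: flat white filter cassette, loose, 0.4 kg, standing upright on the worktop: 22 mm thick (its x), 110 mm wide (its y), 107 mm tall, with a grip rib on top (14 mm thick, 64 mm long, up to 113 mm). A square ear, 10 mm in x, 9 mm high, centre 44 mm up, sticks out 12 mm beyond each narrow side. Origin: centre of the underside, z up. The same both ways round (half a turn about z)
- cassette_foot (a point): centre of the cassette's underside: the bottom of its dark rounded nozzle blade, 10 mm thick, which lies between its two end legs
- filter_unit: grey water filter unit, fixed, 84 mm deep (its x), 200 mm wide (its y), 75 mm high, with a slot in its top along its y and a dark ejector lever at each end of the slot. Origin: centre of its underside on the worktop, z up. Its place and yaw differ from run to run
- slot_mouth (a point): centre of the slot's mouth in the unit's top face, 75 mm up, axes as the unit. The slot is 25 mm wide (x) and 114 mm long (y) with a 45 degree lead-in; gaps in its ends take the ears. The cassette stands on the open levers with its foot about 53 mm below this point; home, 59.5 to 63 mm: the height of the rubber seat, out of sight, differs from run to run
- lever_left (a joint): angle of the smooth lever at the unit's +y end: about 0.9 out (its tip leans 0.65 rad away from the slot, as at the start), 0.25 upright, 0 leaning 0.25 inward. Stays where left; 3 to 5 N at the tip moves it alone. At about 0.55 its nose meets the cassette's ear and drives it down, 20 mm per rad, against sealing lips (4 to 10 N at the tip) until, somewhere from 0.25 to 0, it goes solid
- lever_right (a joint): angle of the same lever at the unit's -y end, counted the same way. A lever may break if pushed with more than 32 N; one that goes solid at 12 to 20 N is home
- lever_left_tip (a point): middle of the top end of the left lever, 75 mm from its axis. The lever is 24 mm wide (unit's x) over its last 30 mm, and 7 mm thick
- lever_right_tip (a point): middle of the top end of the right lever, shaped the same
- lever_left_pivot (a point): axis of the left lever (parallel to the unit's x), 80 mm from the slot's middle along the unit's +y, 56 mm above the worktop
- lever_right_pivot (a point): axis of the right lever, 80 mm from the slot's middle along the unit's -y, 56 mm above the worktop
- mug: beige mug, 80 x 114 x 93 mm, bystander; origin at the centre of its underside
- tin: small food tin, 57 mm across, 72 mm high, bystander; origin at the centre of its underside
- bowl: white bowl, 114 mm across, 56 mm high, bystander; origin at the centre of its underside

How it is judged:
On the way:
1. the cassette stands in the slot on the two open levers, let go, not yet pressed down (z of cassette_foot in the frame of slot_mouth between -0.057 and -0.045 m and horizontal distance between cassette_foot and slot_mouth below 0.005 m and value of joint each of lever_left, lever_right above 0.65 rad and contact force between the fingers and cassette below 0.2 N), for 0.2 s.
At the end, for the whole second after the job is handed in: The cassette is home: the levers, let go, hold it on the rubber seat at the bottom of the slot with more than 7 N (its own weight is about 4 N); it stands upright within 1.4 degrees, within 4 mm of the slot's middle, at rest, and both levers are in, below 0.35 rad (contact force between cassette and seat_pad_c0 above 7 N and angle between cassette's own z axis and vertical below 0.025 rad and horizontal distance between cassette_foot and slot_mouth below 0.004 m and value of joint each of lever_left, lever_right below 0.35 rad and linear speed of cassette below 0.01 m/s); the robot touches nothing.
It fails at once if the filter unit or a lever is pushed with more than 32 N (contact force between any of the fingers, the arm and filter_unit above 32 N).
It fails at once if the cassette is pressed down towards its seat by the hand instead of the levers (horizontal distance between cassette_foot and slot_mouth below 0.02 m and z of cassette_foot in the frame of slot_mouth below -0.057 m and contact force between the fingers and cassette above 2 N).
It fails at once if the cassette is cocked in the slot (more than 3.7 degrees) (horizontal distance between cassette_foot and slot_mouth below 0.02 m and z of cassette_foot in the frame of slot_mouth below -0.045 m and angle between cassette's own z axis and vertical above 0.065 rad).
It fails at once if the cassette is dropped into the slot (horizontal distance between cassette_foot and slot_mouth below 0.02 m and z of cassette_foot in the frame of slot_mouth below -0.02 m and linear speed of cassette above 0.3 m/s).
It fails at once if the mug, the tin or the bowl is moved by more than 3 cm (distance of any of mug, tin, bowl from where it was at the start of the episode above 0.03 m).
It also fails if it takes over 69 s, if anything falls off the work surface, if the arm or the gripper's body presses on something with over 40 N, if the wrist force passes 120 N, or if a joint passes its speed limit or range.

## Working session

There is one attempt and no reset: what is moved stays moved. The work goes in short steps, Python scripts to look and compute and a tool call to move; the robot and the scene stay as the last step left them, time stands still between calls to the robot, and variables do not carry over. Pictures are saved under pics/ and viewed, at most 10 in all, crops included, and the job is handed in when it is done.

Besides the shell and the picture viewer there is one more tool, called after "Emit:" in YAML: its name, and indented under it one key for each argument. play_rows: Moves the arm, as the interface text tells. Its arguments: {"type":"object","properties":{"xyz":{"type":"array","items":{"type":"array","items":{"type":"number"}}},"rot":{"type":"array","items":{"type":"array","items":{"type":"number"}}},"grip":{"type":"array","items":{"type":"number"}}},"required":["xyz","rot","grip"]}

```bash
mkdir -p pics
cat > h.py <<'E'
import numpy as np, cv2
from bench import readout, vision, ctrl
from scipy.spatial.transform import Rotation as R
def cam(n):
    o=readout.get_obs(); c=vision.camera(n)
    if n=='wrist':
        w,x,y,z=o['eef_rot']; T=np.eye(4); T[:3,:3]=R.from_quat([x,y,z,w]).as_matrix(); T[:3,3]=o['eef_pos']
        c['T']=T@np.array(c['hand_eye'])
    else: c['T']=np.array(c['extrinsics'])
    return c
def ray(c,uv):
    K=np.array(c['camera_matrix']); p=(np.atleast_2d(uv)-K[:2,2])/[K[0,0],K[1,1]]
    q=p.copy()
    for _ in range(10): q=p/(1+c['k1']*(q**2).sum(1,keepdims=True))
    return np.c_[q,np.ones(len(q))]
def onplane(c,uv,z):
    d=ray(c,uv)@c['T'][:3,:3].T; o=c['T'][:3,3]; return o+d*((z-o[2])/d[:,2])[:,None]
def cloud(c):
    v,u=np.mgrid[:420,:560]; r=ray(c,np.c_[u.ravel(),v.ravel()]); D=c['depth'].ravel()[:,None]
    P=(r*D)@c['T'][:3,:3].T+c['T'][:3,3]; P[D[:,0]==0]=np.nan
    return P.reshape(420,560,3)
def save(c,n): cv2.imwrite(f'pics/{n}.png',c['color'][:,:,::-1])
E
python3 - <<'E'
from h import *
a=cam('top');b=cam('scene')
cv2.imwrite('pics/a.png',cv2.resize(np.vstack([a['color'],b['color']])[:,:,::-1],None,fx=.714,fy=.714))
save(a,'top');save(b,'scene')
o=readout.get_obs();print(o)
for c in(a,b):print(c['T'][:3,3],c['T'][:3,2])
E
```

```text
{'time_s': 0.1, 'q': array([ 1.09768988e+00,  1.81456025e-01,  1.60788370e+00,  7.57973053e-07,
        1.35383503e+00, -2.06288650e-01]), 'dq': array([ 1.51133423e-03, -3.80065198e-04, -3.10644048e-03,  8.98730765e-05,
       -3.67221701e-03,  1.63033990e-03]), 'joint_efforts': array([ 3.26099689e-04, -4.45887673e+01, -3.52234912e+01, -2.93538724e-04,
        4.24936297e-03, -2.89112870e-05]), 'eef_pos': array([0.15136663, 0.55423736, 0.24949201]), 'eef_rot': array([-2.63928118e-04,  1.33013555e-01,  9.91113903e-01, -7.45722065e-04]), 'wrist_force': array([-0.16946373,  0.21256068,  0.79037346]), 'torque': array([ 0.06479459,  0.01307581, -0.03081575]), 'grasp_force': 0.0, 'opening': 0.9963799799654519}
[0.3230866  0.00742244 1.53047304] [ 0.13808023 -0.01163653 -0.99035269]
[ 0.14826736 -0.61822541  1.15255901] [ 0.31771964  0.47510745 -0.82056514]
```

View pics/top.png

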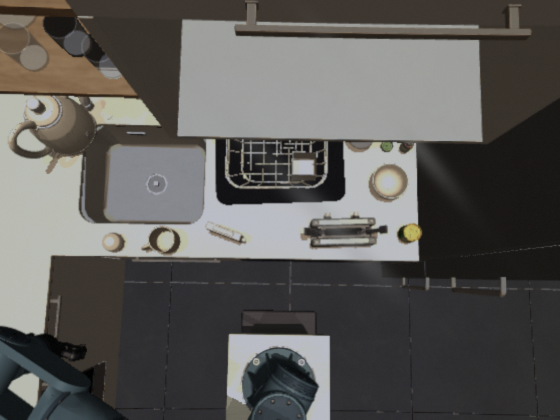

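View pics/scene.png

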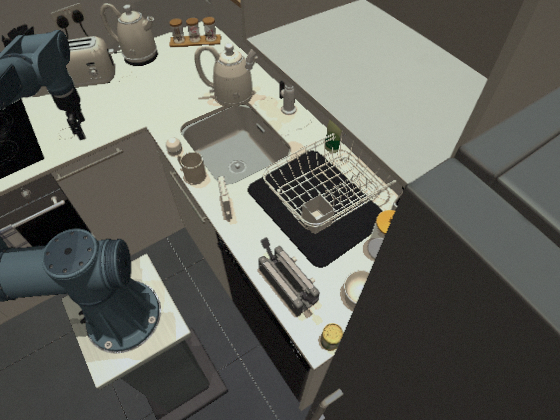

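The top view shows the cassette at about (226,233) and the unit at (343,232), with its slot along image x. The mug is at (163,240), the tin at (410,232) and the bowl at (388,181). Next I'll get coarse positions from the depth.

Run:
```python
from h import *
c=cam('top');P=cloud(c)
def box(n,u0,u1,v0,v1,z0,z1):
    Q=P[v0:v1,u0:u1].reshape(-1,3);Q=Q[(Q[:,2]>z0)&(Q[:,2]<z1)]
    m=cv2.minAreaRect((Q[:,:2]*1000).astype(np.float32)); print(n,len(Q),np.median(Q,0).round(3),Q[:,2].max().round(3),m)
box('cas',200,250,215,250,.085,.14)
box('unit',300,390,205,255,.06,.085)
box('unitall',295,395,205,255,.03,.14)
box('levers',295,395,205,255,.09,.14)
box('mug',140,185,222,258,.03,.12)
box('tin',395,425,218,246,.03,.12)
box('bowl',365,412,160,205,.03,.12)
box('table',250,300,205,255,-.05,.05)
```

```text
cas 272 [0.463 0.174 0.109] 0.119 ((462.9020080566406, 174.94764709472656), (109.51087951660156, 22.013898849487305), 70.23184204101562)
unit 1377 [ 0.468 -0.197  0.074] 0.085 ((470.3012390136719, -196.83602905273438), (87.64175415039062, 205.5181427001953), 1.080727219581604)
unitall 1704 [ 0.472 -0.197  0.074] 0.123 ((480.8312683105469, -195.12689208984375), (110.36689758300781, 251.54791259765625), 1.9496495723724365)
levers 136 [ 0.47  -0.302  0.109] 0.123 ((470.89349365234375, -195.46731567382812), (25.670562744140625, 251.4813232421875), 1.7894493341445923)
mug 381 [0.429 0.378 0.073] 0.102 ((435.0570983886719, 370.5357666015625), (99.42102813720703, 78.25145721435547), 82.75039672851562)
tin 321 [ 0.468 -0.404  0.068] 0.08 ((469.3854064941406, -407.1198425292969), (55.661865234375, 54.979583740234375), 48.364593505859375)
bowl 399 [ 0.653 -0.367  0.047] 0.065 ((636.8547973632812, -345.8238830566406), (112.4771499633789, 111.23065185546875), 72.40779876708984)
table 2486 [ 0.478  0.019 -0.   ] 0.011 ((479.5287780761719, 19.617759704589844), (161.67794799804688, 160.8375244140625), 0.7529718279838562)
```

```bash
cat >> h.py <<'E'
def go(x,y,z,a):
    """print shift (mm) and turn to reach TCP x,y,z pointing down, tool y axis at world angle a"""
    o=readout.get_obs(); w,i,j,k=o['eef_rot']; A=R.from_quat([i,j,k,w]).as_matrix()
    ty=np.array([np.cos(a),np.sin(a),0]); tz=np.array([0,0,-1.]); B=np.c_[np.cross(ty,tz),ty,tz]
    print('xyz',(A.T@(np.array([x,y,z])-o['eef_pos'])*1000).round(1),'rot',R.from_matrix(A.T@B).as_rotvec().round(3), 'now',o['eef_pos'].round(4),o['wrist_force'].round(1))
E
python3 - <<'E'
from h import *
go(.47,-.197,.36,.026)
go(.463,.175,.28,-.346)
c=cam('wrist');print(c['hand_eye'],c['camera_matrix'],c['k1'])
E
```

```text
xyz [-505.4 -640.9 -109.7] rot [-1.000e-03  1.000e-03  1.278e+00] now [0.1514 0.5543 0.2496] [-0.6 -0.  -1. ]
xyz [-400.6 -283.8  -30.1] rot [-1.00e-03  1.00e-03  1.65e+00] now [0.1514 0.5543 0.2496] [-0.6 -0.  -1. ]
[[ 1.86150264e-03 -9.55180523e-01 -2.96018079e-01  7.40295913e-02]
 [ 9.99998183e-01  1.89941323e-03  1.59506265e-04  2.48309074e-04]
 [ 4.09903377e-04 -2.96017838e-01  9.55182324e-01 -1.23083720e-01]
 [ 0.00000000e+00  0.00000000e+00  0.00000000e+00  1.00000000e+00]] [[326.9971962    0.         283.95903668]
 [  0.         326.9971962  209.48192078]
 [  0.           0.           1.        ]] -0.059218280144512185
```

Emit:
play_rows:
  xyz:
    - [-40,-28,-30]
    - [-80,-57,-30]
    - [-120,-85,-30]
    - [-160,-114,-30]
    - [-210,-149,-30]
    - [-260,-184,-30]
    - [-310,-220,-30]
    - [-360,-255,-30]
    - [-400,-284,-30]
    - [-400,-284,-30]
  rot:
    - [0,0,0.17]
    - [0,0,0.34]
    - [0,0,0.51]
    - [0,0,0.68]
    - [0,0,0.85]
    - [0,0,1.02]
    - [0,0,1.19]
    - [0,0,1.36]
    - [0,0,1.53]
    - [0,0,1.65]
  grip: [1,1,1,1,1,1,1,1,1,1]

```text
time_s: 1.45
eef_pos: [0.4644, 0.1723, 0.2801]
eef_rot: [0.0, 0.821, 0.571, -0.0]
wrist_force: [0.2, 0.0, 0.8]
opening: 0.998
grasp_force: 0.0
```

Run:
```python
from h import *
c=cam('wrist');save(c,'w1');P=cloud(c)
Q=P.reshape(-1,3);Q=Q[(Q[:,2]>.09)&(Q[:,2]<.135)&(np.hypot(Q[:,0]-.463,Q[:,1]-.175)<.08)]
print(len(Q),np.median(Q,0),cv2.minAreaRect((Q[:,:2]*1000).astype(np.float32)),np.histogram(Q[:,2],9))
T=Q[Q[:,2]>.103]
print(cv2.minAreaRect((T[:,:2]*1000).astype(np.float32)))
print(readout.get_obs()['eef_pos'])
```

```text
2619 [0.46618681 0.18058184 0.10683732] ((464.1557312011719, 175.4550323486328), (109.30437469482422, 21.29322624206543), 70.13302612304688) (array([  11,    1,    0,    1,   26, 1021,  564,  412,  583]), array([0.09005007, 0.09278512, 0.09552016, 0.09825521, 0.10099026,
       0.1037253 , 0.10646035, 0.1091954 , 0.11193044, 0.11466549]))
((464.147705078125, 175.43280029296875), (109.25712585449219, 21.29322624206543), 70.13302612304688)
[0.46345277 0.17351105 0.27996091]
```

View pics/w1.png

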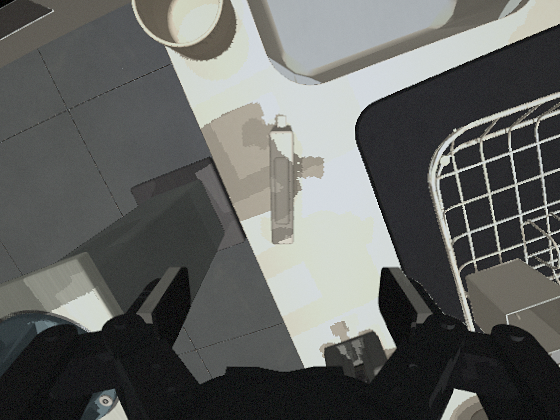

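The wrist view shows the cassette at px (283,187), and the depth agrees with the first estimate: centre (0.464, 0.1755), yaw -0.347. I'll go down and grasp it.

Run:
```python
from h import *
go(.464,.1755,.09,-.347);print(ctrl.tips_ahead)
```

```text
xyz [ 2.1e+00 -1.0e-01  1.9e+02] rot [-0.001  0.    -0.011] now [0.4635 0.1735 0.28  ] [0.  0.1 0.2]
0.019
```

Emit:
play_rows:
  xyz:
    - [1,0,40]
    - [1,0,80]
    - [1,0,120]
    - [1,0,160]
    - [1,0,180]
    - [1,0,190]
    - [1,0,190]
    - [1,0,190]
    - [1,0,190]
    - [1,0,190]
  rot:
    - [0,0,0]
    - [0,0,0]
    - [0,0,0]
    - [0,0,0]
    - [0,0,0]
    - [0,0,0]
    - [0,0,0]
    - [0,0,0]
    - [0,0,0]
    - [0,0,0]
  grip: [1,1,1,1,1,1,1,0.2,0.1,0]

```text
time_s: 2.75
eef_pos: [0.4633, 0.1763, 0.0909]
eef_rot: [0.0, 0.818, 0.575, 0.001]
wrist_force: [-0.3, -0.1, -0.7]
opening: 0.38
grasp_force: 0.0
```

Emit:
play_rows:
  xyz:
    - [0,0,0]
    - [0,0,0]
    - [0,0,0]
    - [0,0,-10]
    - [0,0,-30]
    - [0,0,-60]
    - [0,0,-90]
    - [0,0,-120]
    - [0,0,-150]
    - [0,0,-150]
  rot:
    - [0,0,0]
    - [0,0,0]
    - [0,0,0]
    - [0,0,0]
    - [0,0,0]
    - [0,0,0]
    - [0,0,0]
    - [0,0,0]
    - [0,0,0]
    - [0,0,0]
  grip: [0,0,0,0,0,0,0,0,0,0]

```text
time_s: 4.0
eef_pos: [0.4639, 0.1764, 0.2422]
eef_rot: [0.001, 0.818, 0.575, 0.002]
wrist_force: [0.6, -0.5, -4.8]
opening: 0.25
grasp_force: 59.4
```

Run:
```python
from h import *
print(readout.get_obs()['grasp_force'])
go(.47,-.10,.31,.026)
go(.4705,-.1968,.28,.026)
```

```text
59.409915804862976
xyz [-257.8   99.7  -67.9] rot [ 0.004 -0.001 -0.372] now [0.4639 0.1764 0.2422] [ 0.6 -0.5 -4.8]
xyz [-348.8  132.9  -37.9] rot [ 0.004 -0.001 -0.372] now [0.4639 0.1764 0.2422] [ 0.6 -0.5 -4.8]
```

Grasp holds (59 N, about 4 N of weight). I'll look at the unit from the side, with the tool turned so the cassette doesn't hide it.

Run:
```python
from h import *
go(.355,-.197,.31,1.57)
```

```text
xyz [-388.1   24.4  -68.4] rot [ 0.004  0.002 -1.916] now [0.4639 0.1764 0.2422] [ 0.6 -0.5 -4.8]
```

Emit:
play_rows:
  xyz:
    - [-30,2,-30]
    - [-75,5,-60]
    - [-120,8,-68]
    - [-165,11,-68]
    - [-210,14,-68]
    - [-255,17,-68]
    - [-300,20,-68]
    - [-345,22,-68]
    - [-388,24,-68]
    - [-388,24,-68]
  rot:
    - [0,0,-0.18]
    - [0,0,-0.36]
    - [0,0,-0.54]
    - [0,0,-0.72]
    - [0,0,-0.9]
    - [0,0,-1.08]
    - [0,0,-1.26]
    - [0,0,-1.44]
    - [0,0,-1.62]
    - [0,0,-1.8]
  grip: [0,0,0,0,0,0,0,0,0,0]

```text
time_s: 5.25
eef_pos: [0.3523, -0.1988, 0.3061]
eef_rot: [-0.002, 0.102, 0.995, 0.001]
wrist_force: [-0.1, 0.9, -3.8]
opening: 0.25
grasp_force: 60.5
```

Emit:
play_rows:
  xyz:
    - [0,0,0]
    - [0,0,0]
    - [0,0,0]
    - [0,0,0]
    - [0,0,0]
    - [0,0,0]
    - [0,0,0]
    - [0,0,0]
    - [0,0,0]
    - [0,0,0]
  rot:
    - [0,0,-0.116]
    - [0,0,-0.116]
    - [0,0,-0.116]
    - [0,0,-0.116]
    - [0,0,-0.116]
    - [0,0,-0.116]
    - [0,0,-0.116]
    - [0,0,-0.116]
    - [0,0,-0.116]
    - [0,0,-0.116]
  grip: [0,0,0,0,0,0,0,0,0,0]

```text
time_s: 6.5
eef_pos: [0.3539, -0.1969, 0.3083]
eef_rot: [-0.0, 0.045, 0.999, 0.0]
wrist_force: [-0.0, 0.7, -3.7]
opening: 0.25
grasp_force: 60.5
```

Run:
```python
from h import *
c=cam('wrist');save(c,'w2');P=cloud(c);Q=P.reshape(-1,3)
np.savez('w2.npz',P=P,col=c['color'],T=c['T'])
U=Q[(abs(Q[:,2]-.075)<.004)&(abs(Q[:,0]-.47)<.06)&(abs(Q[:,1]+.197)<.13)]
print(len(U),np.median(U,0),cv2.minAreaRect((U[:,:2]*1000).astype(np.float32)))
# occupancy map 1px=1mm of height
im=np.zeros((130,300),np.uint8)
for p in Q[(abs(Q[:,0]-.47)<.064)&(abs(Q[:,1]+.197)<.149)&(Q[:,2]>-.01)]:
    im[int((p[0]-.405)*1000),int((p[1]+.347)*1000)]=np.clip(20+p[2]*1800,1,255)
cv2.imwrite('pics/map.png',np.vstack([cv2.resize(cv2.cvtColor(im,cv2.COLOR_GRAY2BGR),(560,243)),c['color'][:350,:,::-1]]))
print(readout.get_obs()['eef_pos'])
```

```text
2392 [ 0.44544481 -0.1364951   0.07461057] ((471.94610595703125, -194.01382446289062), (82.59725952148438, 197.70553588867188), 2.702120065689087)
[ 0.35388377 -0.19694434  0.30828775]
```

View pics/map.png

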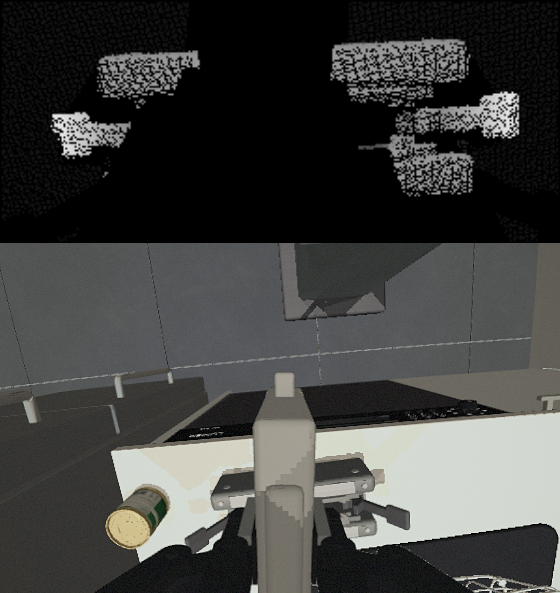

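The camera looked from the far side, so I had the tool x direction reversed. In the picture the cassette covers px 255-315. I'll turn half round to a = -1.57 and look again.

Emit:
play_rows:
  xyz:
    - [0,0,0]
    - [0,0,0]
    - [0,0,0]
    - [0,0,0]
    - [0,0,0]
    - [0,0,0]
    - [0,0,0]
    - [0,0,0]
    - [0,0,0]
    - [0,0,0]
  rot:
    - [0,0,0.18]
    - [0,0,0.36]
    - [0,0,0.54]
    - [0,0,0.72]
    - [0,0,0.9]
    - [0,0,1.08]
    - [0,0,1.26]
    - [0,0,1.44]
    - [0,0,1.62]
    - [0,0,1.8]
  grip: [0,0,0,0,0,0,0,0,0,0]

```text
time_s: 7.8
eef_pos: [0.3539, -0.1969, 0.3083]
eef_rot: [-0.0, 0.812, 0.584, 0.0]
wrist_force: [-0.5, -0.4, -4.4]
opening: 0.246
grasp_force: 60.5
```

Emit:
play_rows:
  xyz:
    - [0,0,0]
    - [0,0,0]
    - [0,0,0]
    - [0,0,0]
    - [0,0,0]
    - [0,0,0]
    - [0,0,0]
    - [0,0,0]
    - [0,0,0]
    - [0,0,0]
  rot:
    - [0,0,0.18]
    - [0,0,0.36]
    - [0,0,0.54]
    - [0,0,0.72]
    - [0,0,0.9]
    - [0,0,1.08]
    - [0,0,1.25]
    - [0,0,1.25]
    - [0,0,1.25]
    - [0,0,1.25]
  grip: [0,0,0,0,0,0,0,0,0,0]

```text
time_s: 9.05
eef_pos: [0.3539, -0.1969, 0.3083]
eef_rot: [0.0, 1.0, 0.002, -0.0]
wrist_force: [-0.4, 0.1, -3.8]
opening: 0.249
grasp_force: 60.5
```

Run:
```python
from h import *
c=cam('wrist');save(c,'w3');P=cloud(c);Q=P.reshape(-1,3)
np.savez('w3.npz',P=P,col=c['color'],T=c['T'])
U=Q[(abs(Q[:,2]-.075)<.003)&(abs(Q[:,0]-.47)<.06)&(abs(Q[:,1]+.197)<.13)]
print(len(U),np.median(U,0),cv2.minAreaRect((U[:,:2]*1000).astype(np.float32)))
L=Q[(Q[:,2]>.1)&(Q[:,2]<.13)&(abs(Q[:,0]-.47)<.03)]
for s in(-1,1):
    l=L[(abs((L[:,1]+.197)*s-.115)<.025)]; print(s,len(l),l.mean(0),l.min(0),l.max(0))
im=np.zeros((130,300),np.uint8)
for p in Q[(abs(Q[:,0]-.47)<.064)&(abs(Q[:,1]+.197)<.149)&(Q[:,2]>-.01)]:
    im[int((p[0]-.405)*1000),int((p[1]+.347)*1000)]=np.clip(20+p[2]*1800,1,255)
cv2.imwrite('pics/map3.png',np.vstack([cv2.resize(cv2.cvtColor(im,cv2.COLOR_GRAY2BGR),(560,243)),c['color'][:350,:,::-1]]))
print(readout.get_obs()['eef_pos'])
```

```text
9521 [ 0.48624021 -0.19476496  0.07472926] ((472.4886474609375, -194.18783569335938), (82.40595245361328, 196.90310668945312), 2.7054810523986816)
-1 663 [ 0.47808882 -0.30976026  0.10997572] [ 0.46598704 -0.31959697  0.10004052] [ 0.49068813 -0.29992406  0.11876434]
1 633 [ 0.46723208 -0.07844609  0.10975859] [ 0.45512379 -0.08782973  0.10000799] [ 0.4794367  -0.06837555  0.11867474]
[ 0.35390842 -0.19692412  0.30828748]
```

View pics/map3.png

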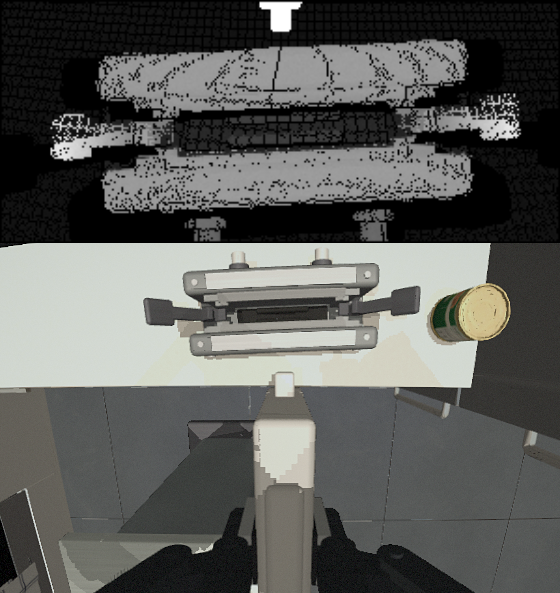

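The unit shows clearly: centre (0.4725, -0.1942), yaw 0.047. The lever tips agree, with their midpoint at (0.4727, -0.1941) and the same yaw. Next I'll check how the cassette sits in the hand.

Run:
```python
from h import *
P=np.load('w3.npz')['P'].reshape(-1,3)
C=P[(abs(P[:,1]+.197)<.03)&(P[:,2]>.18)&(P[:,2]<.36)&(P[:,0]>.36)]
E=C[C[:,0]>.4125];print('ear',len(E),E.min(0),E.max(0),np.median(E,0))
B=C[(C[:,0]>.40)&(C[:,0]<.4115)];print('end',np.percentile(B[:,0],[50,90,99]),B[:,1].min(),B[:,1].max())
T=C[(C[:,2]>.31)&(C[:,0]<.405)];print('top',len(T),T[:,0].max(),np.percentile(T[:,2],[5,50,95]),T[:,1].min(),T[:,1].max())
a=.047; go(.4725+.0009*np.sin(a),-.1942+.0009,.21,a)
```

```text
ear 356 [ 0.4125097  -0.20150638  0.26138809] [ 0.42116048 -0.19187763  0.26719654] [ 0.41681346 -0.19669183  0.26507608]
end [0.40799703 0.40915462 0.4107568 ] -0.20790809471707672 -0.18575578378831198
top 12972 0.4049970147067413 [0.31922631 0.32885157 0.35705805] -0.22699434221583 -0.16700204486040796
xyz [118.6  -3.2  98.3] rot [ 0.    -0.    -1.614] now [ 0.3539 -0.1969  0.3083] [ 0.6  1.  -4.3]
```

Emit:
play_rows:
  xyz:
    - [15,0,0]
    - [30,-1,0]
    - [45,-1,0]
    - [60,-2,0]
    - [75,-2,0]
    - [90,-3,0]
    - [105,-3,0]
    - [118,-3,20]
    - [118,-3,60]
    - [118,-3,98]
  rot:
    - [0,0,-0.18]
    - [0,0,-0.36]
    - [0,0,-0.54]
    - [0,0,-0.72]
    - [0,0,-0.9]
    - [0,0,-1.08]
    - [0,0,-1.26]
    - [0,0,-1.44]
    - [0,0,-1.614]
    - [0,0,-1.614]
  grip: [0,0,0,0,0,0,0,0,0,0]

```text
time_s: 10.35
eef_pos: [0.4721, -0.1937, 0.2092]
eef_rot: [0.0, 0.69, 0.724, 0.0]
wrist_force: [0.6, -0.9, -4.9]
opening: 0.25
grasp_force: 60.5
```

Emit:
play_rows:
  xyz:
    - [0,0,0]
    - [0,0,0]
    - [0,0,10]
    - [0,0,20]
    - [0,0,20]
    - [0,0,20]
    - [0,0,20]
    - [0,0,20]
    - [0,0,20]
    - [0,0,20]
  rot:
    - [0,0,0]
    - [0,0,0]
    - [0,0,0]
    - [0,0,0]
    - [0,0,0]
    - [0,0,0]
    - [0,0,0]
    - [0,0,0]
    - [0,0,0]
    - [0,0,0]
  grip: [0,0,0,0,0,0,0,0,0,0]

```text
time_s: 11.6
eef_pos: [0.4719, -0.1937, 0.1904]
eef_rot: [0.0, 0.691, 0.723, 0.0]
wrist_force: [-0.0, -0.1, -3.9]
opening: 0.248
grasp_force: 60.5
```

Run:
```python
from h import *
go(.4725,-.1938,.16,.047)
c=cam('scene');P=cloud(c).reshape(-1,3)
```

```text
xyz [-0.1  0.6 30.4] rot [ 0.     0.    -0.002] now [ 0.4719 -0.1937  0.1904] [-0.  -0.1 -3.9]
```

Emit:
play_rows:
  xyz:
    - [0,0.5,5]
    - [0,0.5,10]
    - [0,0.5,15]
    - [0,0.5,18]
    - [0,0.5,21]
    - [0,0.5,24]
    - [0,0.5,27]
    - [0,0.5,30]
    - [0,0.5,32]
    - [0,0.5,32]
  rot:
    - [0,0,0]
    - [0,0,0]
    - [0,0,0]
    - [0,0,0]
    - [0,0,0]
    - [0,0,0]
    - [0,0,0]
    - [0,0,0]
    - [0,0,0]
    - [0,0,0]
  grip: [0,0,0,0,0,0,0,0,0,0]

```text
time_s: 12.9
eef_pos: [0.4726, -0.1939, 0.1601]
eef_rot: [0.0, 0.691, 0.723, -0.0]
wrist_force: [-4.9, 3.1, 11.1]
opening: 0.244
grasp_force: 63.0
```

It touches the lead-in, and the reaction pushes toward -x and +y. I'll back up slightly, shift that way and try again.

Emit:
play_rows:
  xyz:
    - [0,0,-5]
    - [0.8,-1.2,-5]
    - [0.8,-1.2,-5]
    - [0.8,-1.2,-3]
    - [0.8,-1.2,-1]
    - [0.8,-1.2,0]
    - [0.8,-1.2,1]
    - [0.8,-1.2,2]
    - [0.8,-1.2,2]
    - [0.8,-1.2,2]
  rot:
    - [0,0,0]
    - [0,0,0]
    - [0,0,0]
    - [0,0,0]
    - [0,0,0]
    - [0,0,0]
    - [0,0,0]
    - [0,0,0]
    - [0,0,0]
    - [0,0,0]
  grip: [0,0,0,0,0,0,0,0,0,0]

```text
time_s: 14.15
eef_pos: [0.4711, -0.1929, 0.1563]
eef_rot: [-0.0, 0.691, 0.723, -0.0]
wrist_force: [0.6, -1.2, -3.9]
opening: 0.252
grasp_force: 60.7
```

Emit:
play_rows:
  xyz:
    - [0,0,3]
    - [0,0,6]
    - [0,0,9]
    - [0,0,12]
    - [0,0,15]
    - [0,0,18]
    - [0,0,21]
    - [0,0,24]
    - [0,0,27]
    - [0,0,27]
  rot:
    - [0,0,0]
    - [0,0,0]
    - [0,0,0]
    - [0,0,0]
    - [0,0,0]
    - [0,0,0]
    - [0,0,0]
    - [0,0,0]
    - [0,0,0]
    - [0,0,0]
  grip: [0,0,0,0,0,0,0,0,0,0]

```text
time_s: 15.4
eef_pos: [0.4711, -0.1929, 0.129]
eef_rot: [-0.0, 0.691, 0.723, 0.0]
wrist_force: [1.1, 0.8, -4.5]
opening: 0.247
grasp_force: 60.7
```

Emit:
play_rows:
  xyz:
    - [0,0,2]
    - [0,0,4]
    - [0,0,6]
    - [0,0,8]
    - [0,0,10]
    - [0,0,11]
    - [0,0,12]
    - [0,0,13]
    - [0,0,13]
    - [0,0,13]
  rot:
    - [0,0,0]
    - [0,0,0]
    - [0,0,0]
    - [0,0,0]
    - [0,0,0]
    - [0,0,0]
    - [0,0,0]
    - [0,0,0]
    - [0,0,0]
    - [0,0,0]
  grip: [0,0,0,0,0,0,0,0,0,0]

```text
time_s: 16.65
eef_pos: [0.4712, -0.1929, 0.1163]
eef_rot: [0.0, 0.691, 0.723, 0.0]
wrist_force: [1.0, 0.8, -5.4]
opening: 0.249
grasp_force: 60.7
```

Emit:
play_rows:
  xyz:
    - [0,0,0.5]
    - [0,0,1]
    - [0,0,1.5]
    - [0,0,1.5]
    - [0,0,1.5]
    - [0,0,1.5]
    - [0,0,1.5]
    - [0,0,1.5]
    - [0,0,1.5]
    - [0,0,1.5]
  rot:
    - [0,0,0]
    - [0,0,0]
    - [0,0,0]
    - [0,0,0]
    - [0,0,0]
    - [0,0,0]
    - [0,0,0]
    - [0,0,0]
    - [0,0,0]
    - [0,0,0]
  grip: [0,0,0,0,0,0,0,0,0,0]

```text
time_s: 17.9
eef_pos: [0.4712, -0.1929, 0.1148]
eef_rot: [0.0, 0.691, 0.723, 0.0]
wrist_force: [1.1, 0.1, -3.9]
opening: 0.248
grasp_force: 60.7
```

Emit:
play_rows:
  xyz:
    - [0,0,0.5]
    - [0,0,0.5]
    - [0,0,0.5]
    - [0,0,1]
    - [0,0,1]
    - [0,0,1]
    - [0,0,1.5]
    - [0,0,1.5]
    - [0,0,1.5]
    - [0,0,1.5]
  rot:
    - [0,0,0]
    - [0,0,0]
    - [0,0,0]
    - [0,0,0]
    - [0,0,0]
    - [0,0,0]
    - [0,0,0]
    - [0,0,0]
    - [0,0,0]
    - [0,0,0]
  grip: [0,0,0,0,0,0,0,0,0,0]

```text
time_s: 19.15
eef_pos: [0.4711, -0.1929, 0.1133]
eef_rot: [0.0, 0.691, 0.723, 0.0]
wrist_force: [1.3, -0.2, -2.7]
opening: 0.246
grasp_force: 60.7
```

Emit:
play_rows:
  xyz:
    - [0,0,0.3]
    - [0,0,0.3]
    - [0,0,0.6]
    - [0,0,0.6]
    - [0,0,0.9]
    - [0,0,0.9]
    - [0,0,0.9]
    - [0,0,0.9]
    - [0,0,0.9]
    - [0,0,0.9]
  rot:
    - [0,0,0]
    - [0,0,0]
    - [0,0,0]
    - [0,0,0]
    - [0,0,0]
    - [0,0,0]
    - [0,0,0]
    - [0,0,0]
    - [0,0,0]
    - [0,0,0]
  grip: [0,0,0,0,0,0,0,0,0,0]

```text
time_s: 20.4
eef_pos: [0.4712, -0.1929, 0.1124]
eef_rot: [0.0, 0.691, 0.723, -0.0]
wrist_force: [1.9, -0.5, -3.6]
opening: 0.253
grasp_force: 60.7
```

Emit:
play_rows:
  xyz:
    - [0,0,0.3]
    - [0,0,0.3]
    - [0,0,0.6]
    - [0,0,0.6]
    - [0,0,0.9]
    - [0,0,0.9]
    - [0,0,0.9]
    - [0,0,0.9]
    - [0,0,0.9]
    - [0,0,0.9]
  rot:
    - [0,0,0]
    - [0,0,0]
    - [0,0,0]
    - [0,0,0]
    - [0,0,0]
    - [0,0,0]
    - [0,0,0]
    - [0,0,0]
    - [0,0,0]
    - [0,0,0]
  grip: [0,0,0,0,0,0,0,0,0,0]

```text
time_s: 21.65
eef_pos: [0.4713, -0.193, 0.1121]
eef_rot: [0.0, 0.691, 0.723, 0.0]
wrist_force: [-0.7, 0.9, 5.1]
opening: 0.251
grasp_force: 62.0
```

Run:
```python
from h import *
F=[]
for i in range(4):
    F.append(readout.get_obs()['wrist_force']); c=cam('wrist')
print(np.array(F).round(1))
save(c,'w4'); P=cloud(c).reshape(-1,3)
C=P[(abs(P[:,0]-.472)<.02)&(P[:,1]>-.18)&(P[:,1]<-.11)&(P[:,2]>.03)&(P[:,2]<.16)]
T=C[(C[:,2]>.1)];print(len(T),np.percentile(T[:,2],[10,50,90,99]),T.max(0),T.min(0))
```

```text
[[-0.7  0.9  5.1]
 [-1.3  1.3  5.4]
 [-0.3  0.8  5.4]
 [-0.9  2.2  5.3]]
8002 [0.12533484 0.12777712 0.13407276 0.15953533] [ 0.49198949 -0.13896763  0.15999507] [ 0.45206525 -0.17999901  0.10001666]
```

It stands on the levers, with the foot about 54 mm below the mouth. I'll ease off and release it.

Emit:
play_rows:
  xyz:
    - [0,0,-0.4]
    - [0,0,-0.4]
    - [0,0,-0.4]
    - [0,0,-0.4]
    - [0,0,-0.4]
    - [0,0,-0.4]
    - [0,0,-0.4]
    - [0,0,-0.4]
    - [0,0,-0.4]
    - [0,0,-0.4]
  rot:
    - [0,0,0]
    - [0,0,0]
    - [0,0,0]
    - [0,0,0]
    - [0,0,0]
    - [0,0,0]
    - [0,0,0]
    - [0,0,0]
    - [0,0,0]
    - [0,0,0]
  grip: [0,0,0.25,0.3,0.4,0.5,0.6,0.6,0.6,0.6]

```text
time_s: 23.1
eef_pos: [0.4712, -0.1929, 0.1119]
eef_rot: [0.0, 0.691, 0.723, 0.0]
wrist_force: [-0.1, -0.0, -0.6]
opening: 0.601
grasp_force: 0.0
```

Emit:
play_rows:
  xyz:
    - [0,0,0]
    - [0,0,0]
    - [0,0,-10]
    - [0,0,-30]
    - [0,0,-50]
    - [0,0,-75]
    - [0,0,-100]
    - [0,0,-125]
    - [0,0,-150]
    - [0,0,-150]
  rot:
    - [0,0,0]
    - [0,0,0]
    - [0,0,0]
    - [0,0,0]
    - [0,0,0]
    - [0,0,0]
    - [0,0,0]
    - [0,0,0]
    - [0,0,0]
    - [0,0,0]
  grip: [0.6,0.6,0.6,0.6,0.6,0.6,0.4,0.2,0,0]

```text
time_s: 24.35
eef_pos: [0.4723, -0.1936, 0.2647]
eef_rot: [0.003, 0.691, 0.723, 0.0]
wrist_force: [-0.1, -1.1, 0.5]
opening: 0.0
grasp_force: 0.0
```

```bash
cat >> h.py <<'E'
def look(n):
    c=cam('wrist'); save(c,n); P=cloud(c).reshape(-1,3); a=.047
    d=P-[.472,-.194,0]; Q=np.c_[d[:,0]*np.cos(a)+d[:,1]*np.sin(a),-d[:,0]*np.sin(a)+d[:,1]*np.cos(a),P[:,2]]
    Q=Q[np.isfinite(Q[:,0])]
    K=Q[(abs(Q[:,0])<.02)&(abs(Q[:,1])<.052)&(Q[:,2]>.1)&(Q[:,2]<.15)]
    A=K[abs(K[:,1])<.025]; 
    print('cas top z',np.percentile(K[:,2],[5,50,95]).round(4),'x',K[:,0].min().round(4),K[:,0].max().round(4),'slope',np.polyfit(A[:,1],A[:,2],1).round(4))
    for s in(-1,1):
        l=Q[(abs(Q[:,0])<.016)&(Q[:,1]*s>.065)&(Q[:,1]*s<.15)&(Q[:,2]>.085)&(Q[:,2]<.16)]
        t=l[l[:,2]>np.percentile(l[:,2],95)] if len(l) else l
        print('lever','L' if s>0 else 'R',len(l),'y range',(l[:,1]*s).min().round(4),(l[:,1]*s).max().round(4),'zmax',l[:,2].max().round(4))
E
python3 - <<'E'
from h import *
look('w5')
E
```

```text
cas top z [0.1258 0.1283 0.1343] x -0.0106 0.0115 slope [0.0107 0.1313]Traceback (most recent call last):
  File "<stdin>", line 2, in <module>
  File "h.py", line 38, in look
    print('lever','L' if s>0 else 'R',len(l),'y range',(l[:,1]*s).min().round(4),(l[:,1]*s).max().round(4),'zmax',l[:,2].max().round(4))
                                                       ~~~~~~~~~~~~~~^^
    return umr_minimum(a, axis, None, out, keepdims, initial, where)
ValueError: zero-size array to reduction operation minimum which has no identity
```

View pics/w5.png

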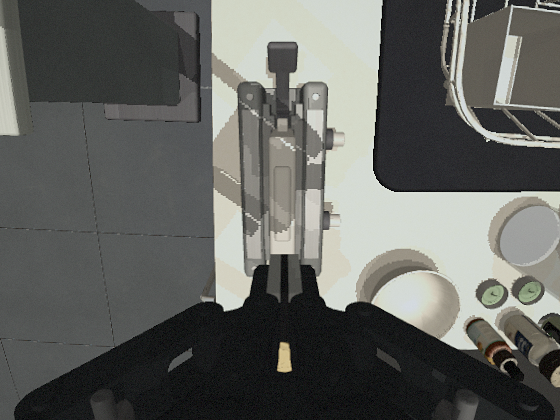

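The cassette stands centred and level in the slot, seen at px (284,190). Now the left lever: approach it from outside with the fingers shut.

```bash
cat >> h.py <<'E'
A0=.047
def gl(d,z,x=0):
    u=np.array([-np.sin(A0),np.cos(A0)]); v=np.array([np.cos(A0),np.sin(A0)])
    p=np.array([.4718,-.1935])+d*u+x*v; go(*p,z,A0)
E
python3 - <<'E'
from h import *
gl(.155,.124)
E
```

```text
xyz [154.8  -0.2 138.7] rot [ 0.002  0.001 -0.001] now [ 0.4715 -0.1931  0.2629] [ 0.4  0.2 -0.2]
```

Emit:
play_rows:
  xyz:
    - [40,0,0]
    - [80,0,0]
    - [120,0,0]
    - [155,0,20]
    - [155,0,60]
    - [155,0,100]
    - [155,0,139]
    - [155,0,139]
    - [145,0,139]
    - [140,0,139]
  rot:
    - [0,0,0]
    - [0,0,0]
    - [0,0,0]
    - [0,0,0]
    - [0,0,0]
    - [0,0,0]
    - [0,0,0]
    - [0,0,0]
    - [0,0,0]
    - [0,0,0]
  grip: [0,0,0,0,0,0,0,0,0,0]

```text
time_s: 25.65
eef_pos: [0.4661, -0.0543, 0.1246]
eef_rot: [0.002, 0.691, 0.723, 0.001]
wrist_force: [-0.6, -0.0, -0.2]
opening: 0.003
grasp_force: 0.0
```

Emit:
play_rows:
  xyz:
    - [-3,0,0]
    - [-6,0,0]
    - [-9,0,0]
    - [-12,0,0]
    - [-15,0,0]
    - [-18,0,0]
    - [-20,0,0]
    - [-22,0,0]
    - [-22,0,0]
    - [-22,0,0]
  rot:
    - [0,0,0]
    - [0,0,0]
    - [0,0,0]
    - [0,0,0]
    - [0,0,0]
    - [0,0,0]
    - [0,0,0]
    - [0,0,0]
    - [0,0,0]
    - [0,0,0]
  grip: [0,0,0,0,0,0,0,0,0,0]

```text
time_s: 26.9
eef_pos: [0.4662, -0.0746, 0.1235]
eef_rot: [0.0, 0.691, 0.723, 0.001]
wrist_force: [0.3, 5.7, 3.9]
opening: -0.001
grasp_force: 2.5
```

Emit:
play_rows:
  xyz:
    - [-2,0,0]
    - [-4,0,0]
    - [-6,0,0]
    - [-8,0,0]
    - [-10,0,0]
    - [-10,0,0]
    - [-10,0,0]
    - [-10,0,0]
    - [-10,0,0]
    - [-10,0,0]
  rot:
    - [0,0,0]
    - [0,0,0]
    - [0,0,0]
    - [0,0,0]
    - [0,0,0]
    - [0,0,0]
    - [0,0,0]
    - [0,0,0]
    - [0,0,0]
    - [0,0,0]
  grip: [0,0,0,0,0,0,0,0,0,0]

```text
time_s: 28.15
eef_pos: [0.4665, -0.0841, 0.1235]
eef_rot: [-0.0, 0.691, 0.723, 0.001]
wrist_force: [-0.7, 7.8, 5.3]
opening: -0.001
grasp_force: 3.8
```

Run:
```python
from h import *
gl(.155,.124);gl(-.143,.18);gl(-.155,.124)
```

```text
xyz [45.5  0.1 -0.4] rot [ 0.001 -0.001 -0.001] now [ 0.4665 -0.0841  0.1235] [-0.7  7.8  5.3]
xyz [-252.4    0.6  -56.9] rot [ 0.001 -0.001 -0.001] now [ 0.4665 -0.0841  0.1235] [-0.7  7.8  5.3]
xyz [-264.5    0.6   -0.9] rot [ 0.001 -0.001 -0.001] now [ 0.4665 -0.0841  0.1235] [-0.7  7.8  5.3]
```

Emit:
play_rows:
  xyz:
    - [8,0,0]
    - [8,0,-55]
    - [-30,0,-60]
    - [-85,0,-60]
    - [-140,0,-60]
    - [-195,0,-60]
    - [-250,0,-60]
    - [-265,0,-55]
    - [-265,0,-1]
    - [-265,0,-1]
  rot:
    - [0,0,0]
    - [0,0,0]
    - [0,0,0]
    - [0,0,0]
    - [0,0,0]
    - [0,0,0]
    - [0,0,0]
    - [0,0,0]
    - [0,0,0]
    - [0,0,0]
  grip: [0,0,0,0,0,0,0,0,0,0]

```text
time_s: 29.4
eef_pos: [0.4755, -0.3464, 0.1192]
eef_rot: [-0.005, 0.691, 0.723, 0.0]
wrist_force: [0.3, 1.2, -0.4]
opening: -0.001
grasp_force: 0.0
```

Emit:
play_rows:
  xyz:
    - [8,0,0]
    - [16,0,0]
    - [20,0,0]
    - [24,0,0]
    - [28,0,0]
    - [32,0,0]
    - [36,0,0]
    - [39,0,0]
    - [42,0,0]
    - [42,0,0]
  rot:
    - [0,0,0]
    - [0,0,0]
    - [0,0,0]
    - [0,0,0]
    - [0,0,0]
    - [0,0,0]
    - [0,0,0]
    - [0,0,0]
    - [0,0,0]
    - [0,0,0]
  grip: [0,0,0,0,0,0,0,0,0,0]

```text
time_s: 30.65
eef_pos: [0.478, -0.3106, 0.1271]
eef_rot: [0.004, 0.691, 0.723, -0.001]
wrist_force: [0.0, -6.6, 5.2]
opening: 0.005
grasp_force: 3.4
```

Run:
```python
from h import *
gl(-.105,.124);gl(-.1,.124)
```

```text
xyz [12.3 -0.7  3. ] rot [ 0.004  0.008 -0.001] now [ 0.478  -0.3106  0.1271] [ 0.  -6.6  5.2]
xyz [17.3 -0.7  3. ] rot [ 0.004  0.008 -0.001] now [ 0.478  -0.3106  0.1271] [ 0.  -6.6  5.2]
```

Emit:
play_rows:
  xyz:
    - [2,0,0]
    - [4,0,0]
    - [6,0,0]
    - [8,0,0]
    - [10,0,0]
    - [12,0,0]
    - [13,0,0]
    - [13,0,0]
    - [13,0,0]
    - [13,0,0]
  rot:
    - [0,0,0]
    - [0,0,0]
    - [0,0,0]
    - [0,0,0]
    - [0,0,0]
    - [0,0,0]
    - [0,0,0]
    - [0,0,0]
    - [0,0,0]
    - [0,0,0]
  grip: [0,0,0,0,0,0,0,0,0,0]

```text
time_s: 31.9
eef_pos: [0.4778, -0.2981, 0.1274]
eef_rot: [0.005, 0.691, 0.723, -0.001]
wrist_force: [0.3, -7.8, 5.5]
opening: 0.001
grasp_force: 3.8
```

Run:
```python
from h import *
gl(.118,.132);gl(-.13,.132)
```

```text
xyz [222.7  -1.4  -6.4] rot [ 0.005  0.008 -0.002] now [ 0.4778 -0.2981  0.1274] [ 0.3 -7.8  5.5]
xyz [-25.3  -1.   -4.4] rot [ 0.005  0.008 -0.002] now [ 0.4778 -0.2981  0.1274] [ 0.3 -7.8  5.5]
```

Emit:
play_rows:
  xyz:
    - [-8,0,0]
    - [-8,0,-50]
    - [40,0,-55]
    - [95,-1,-55]
    - [150,-1,-55]
    - [205,-1,-55]
    - [230,-1,-50]
    - [230,-1,-7]
    - [230,-1,-6]
    - [222,-1,-6]
  rot:
    - [0,0,0]
    - [0.005,0.008,0]
    - [0.005,0.008,0]
    - [0.005,0.008,0]
    - [0.005,0.008,0]
    - [0.005,0.008,0]
    - [0.005,0.008,0]
    - [0.005,0.008,0]
    - [0.005,0.008,0]
    - [0.005,0.008,0]
  grip: [0,0,0,0,0,0,0,0,0,0]

```text
time_s: 33.15
eef_pos: [0.4649, -0.0733, 0.1307]
eef_rot: [-0.005, 0.691, 0.723, 0.001]
wrist_force: [0.5, 0.0, -1.5]
opening: 0.0
grasp_force: 0.0
```

Emit:
play_rows:
  xyz:
    - [-4,0,0]
    - [-8,0,0]
    - [-11,0,0]
    - [-14,0,0]
    - [-17,0,0]
    - [-20,0,0]
    - [-22,0,0]
    - [-22,0,0]
    - [-22,0,0]
    - [-22,0,0]
  rot:
    - [0,0,0]
    - [0,0,0]
    - [0,0,0]
    - [0,0,0]
    - [0,0,0]
    - [0,0,0]
    - [0,0,0]
    - [0,0,0]
    - [0,0,0]
    - [0,0,0]
  grip: [0,0,0,0,0,0,0,0,0,0]

```text
time_s: 34.4
eef_pos: [0.4659, -0.0943, 0.1301]
eef_rot: [-0.005, 0.691, 0.723, 0.002]
wrist_force: [0.4, 5.6, 4.3]
opening: -0.0
grasp_force: 2.6
```

Run:
```python
from h import *
gl(0,.132);
```

```text
xyz [-99.4   1.4  -2.8] rot [-0.004 -0.01  -0.001] now [ 0.4659 -0.0943  0.1301] [0.4 5.6 4.3]
```

Emit:
play_rows:
  xyz:
    - [-2,0,0]
    - [-4,0,0]
    - [6,0,0]
    - [6,0,-45]
    - [-40,0,-50]
    - [-95,1,-50]
    - [-150,1,-50]
    - [-205,1,-50]
    - [-222,1,-40]
    - [-222,1,-3]
  rot:
    - [0,0,0]
    - [0,0,0]
    - [0,0,0]
    - [0,-0.01,0]
    - [0,-0.01,0]
    - [0,-0.01,0]
    - [0,-0.01,0]
    - [0,-0.01,0]
    - [0,-0.01,0]
    - [0,-0.01,0]
  grip: [0,0,0,0,0,0,0,0,0,0]

```text
time_s: 35.65
eef_pos: [0.478, -0.319, 0.1322]
eef_rot: [0.001, 0.692, 0.722, -0.003]
wrist_force: [1.0, 0.5, -1.1]
opening: -0.0
grasp_force: 0.0
```

Emit:
play_rows:
  xyz:
    - [4,0,0]
    - [10,0,0]
    - [16,0,0]
    - [19,0,0]
    - [22,0,0]
    - [25,0,0]
    - [28,0,0]
    - [30,0,0]
    - [30,0,0]
    - [30,0,0]
  rot:
    - [0,0,0]
    - [0,0,0]
    - [0,0,0]
    - [0,0,0]
    - [0,0,0]
    - [0,0,0]
    - [0,0,0]
    - [0,0,0]
    - [0,0,0]
    - [0,0,0]
  grip: [0,0,0,0,0,0,0,0,0,0]

```text
time_s: 36.9
eef_pos: [0.4763, -0.2883, 0.1322]
eef_rot: [0.001, 0.691, 0.723, -0.003]
wrist_force: [0.1, -4.9, 3.3]
opening: 0.002
grasp_force: 2.6
```

Run:
```python
from h import *
gl(0,.135);
```

```text
xyz [94.9 -0.2 -3.3] rot [-0.003  0.005 -0.002] now [ 0.4763 -0.2883  0.1322] [ 0.1 -4.9  3.3]
```

Emit:
play_rows:
  xyz:
    - [1,0,0]
    - [2,0,0]
    - [3,0,0]
    - [4,0,0]
    - [5,0,0]
    - [6,0,0]
    - [6,0,0]
    - [6,0,0]
    - [6,0,0]
    - [6,0,0]
  rot:
    - [0,0,0]
    - [0,0,0]
    - [0,0,0]
    - [0,0,0]
    - [0,0,0]
    - [0,0,0]
    - [0,0,0]
    - [0,0,0]
    - [0,0,0]
    - [0,0,0]
  grip: [0,0,0,0,0,0,0,0,0,0]

```text
time_s: 38.15
eef_pos: [0.476, -0.282, 0.132]
eef_rot: [0.001, 0.691, 0.723, -0.003]
wrist_force: [1.3, -4.9, 4.7]
opening: -0.003
grasp_force: 2.7
```

Emit:
play_rows:
  xyz:
    - [-8,0,0]
    - [-8,0,-45]
    - [40,0,-50]
    - [95,0,-50]
    - [150,0,-50]
    - [198,0,-50]
    - [198,0,-5]
    - [198,0,-4]
    - [192,0,-4]
    - [188,0,-4]
  rot:
    - [0,0,0]
    - [0,0.005,0]
    - [0,0.005,0]
    - [0,0.005,0]
    - [0,0.005,0]
    - [0,0.005,0]
    - [0,0.005,0]
    - [0,0.005,0]
    - [0,0.005,0]
    - [0,0.005,0]
  grip: [0,0,0,0,0,0,0,0,0,0]

```text
time_s: 39.4
eef_pos: [0.4676, -0.0945, 0.1359]
eef_rot: [-0.002, 0.691, 0.723, -0.0]
wrist_force: [0.8, -0.1, 0.5]
opening: -0.004
grasp_force: 0.0
```

Emit:
play_rows:
  xyz:
    - [-2,0,0]
    - [-4,0,0]
    - [-6,0,0]
    - [-8,0,0]
    - [-10,0,0]
    - [-12,0,0]
    - [-14,0,0]
    - [-15,0,0]
    - [-15,0,0]
    - [-15,0,0]
  rot:
    - [0,0,0]
    - [0,0,0]
    - [0,0,0]
    - [0,0,0]
    - [0,0,0]
    - [0,0,0]
    - [0,0,0]
    - [0,0,0]
    - [0,0,0]
    - [0,0,0]
  grip: [0,0,0,0,0,0,0,0,0,0]

```text
time_s: 40.65
eef_pos: [0.4674, -0.1077, 0.1345]
eef_rot: [-0.003, 0.691, 0.723, -0.001]
wrist_force: [1.1, 4.2, 3.2]
opening: -0.001
grasp_force: 2.7
```

Run:
```python
from h import *
gl(0,.137);
```

```text
xyz [-85.9   0.5  -2.8] rot [-0.005 -0.003 -0.001] now [ 0.4674 -0.1077  0.1345] [1.1 4.2 3.2]
```

Emit:
play_rows:
  xyz:
    - [-1,0,0]
    - [-2,0,0]
    - [-3,0,0]
    - [-3.5,0,0]
    - [-4,0,0]
    - [-4,0,0]
    - [-4,0,0]
    - [-4,0,0]
    - [-4,0,0]
    - [-4,0,0]
  rot:
    - [0,0,0]
    - [0,0,0]
    - [0,0,0]
    - [0,0,0]
    - [0,0,0]
    - [0,0,0]
    - [0,0,0]
    - [0,0,0]
    - [0,0,0]
    - [0,0,0]
  grip: [0,0,0,0,0,0,0,0,0,0]

```text
time_s: 41.9
eef_pos: [0.4674, -0.1118, 0.1342]
eef_rot: [-0.003, 0.691, 0.723, -0.001]
wrist_force: [1.7, 5.1, -0.1]
opening: 0.002
grasp_force: 2.4
```

Emit:
play_rows:
  xyz:
    - [8,0,0]
    - [8,0,-45]
    - [-40,0,-48]
    - [-95,0,-48]
    - [-150,0,-48]
    - [-182,0,-45]
    - [-182,0,-3]
    - [-180,0,-2]
    - [-176,0,-2]
    - [-172,0,-2]
  rot:
    - [0,0,0]
    - [0,0,0]
    - [0,0,0]
    - [0,0,0]
    - [0,0,0]
    - [0,0,0]
    - [0,0,0]
    - [0,0,0]
    - [0,0,0]
    - [0,0,0]
  grip: [0,0,0,0,0,0,0,0,0,0]

```text
time_s: 43.15
eef_pos: [0.4762, -0.2837, 0.1376]
eef_rot: [-0.002, 0.691, 0.723, -0.001]
wrist_force: [-0.1, 0.4, -0.0]
opening: 0.004
grasp_force: 0.0
```

Emit:
play_rows:
  xyz:
    - [1,0,0]
    - [2,0,0]
    - [3,0,0]
    - [4,0,0]
    - [5,0,0]
    - [6,0,0]
    - [6.5,0,0]
    - [6.5,0,0]
    - [6.5,0,0]
    - [6.5,0,0]
  rot:
    - [0,0,0]
    - [0,0,0]
    - [0,0,0]
    - [0,0,0]
    - [0,0,0]
    - [0,0,0]
    - [0,0,0]
    - [0,0,0]
    - [0,0,0]
    - [0,0,0]
  grip: [0,0,0,0,0,0,0,0,0,0]

```text
time_s: 44.4
eef_pos: [0.4752, -0.2774, 0.136]
eef_rot: [-0.003, 0.691, 0.723, -0.001]
wrist_force: [3.2, -3.8, 4.7]
opening: -0.001
grasp_force: 2.5
```

Run:
```python
from h import *
gl(0,.137);
```

```text
xyz [83.9  0.4 -0.7] rot [-0.005 -0.003 -0.002] now [ 0.4752 -0.2774  0.136 ] [ 3.2 -3.8  4.7]
```

Emit:
play_rows:
  xyz:
    - [0.5,0,0]
    - [1,0,0]
    - [1.5,0,0]
    - [2,0,0]
    - [2.5,0,0]
    - [3,0,0]
    - [3,0,0]
    - [3,0,0]
    - [3,0,0]
    - [3,0,0]
  rot:
    - [0,0,0]
    - [0,0,0]
    - [0,0,0]
    - [0,0,0]
    - [0,0,0]
    - [0,0,0]
    - [0,0,0]
    - [0,0,0]
    - [0,0,0]
    - [0,0,0]
  grip: [0,0,0,0,0,0,0,0,0,0]

```text
time_s: 45.65
eef_pos: [0.475, -0.2741, 0.1356]
eef_rot: [-0.003, 0.691, 0.723, -0.001]
wrist_force: [2.9, -4.0, 1.6]
opening: -0.007
grasp_force: 2.4
```

Emit:
play_rows:
  xyz:
    - [0.5,0,0]
    - [1,0,0]
    - [1.5,0,0]
    - [2,0,0]
    - [2,0,0]
    - [2,0,0]
    - [2,0,0]
    - [2,0,0]
    - [2,0,0]
    - [2,0,0]
  rot:
    - [0,0,0]
    - [0,0,0]
    - [0,0,0]
    - [0,0,0]
    - [0,0,0]
    - [0,0,0]
    - [0,0,0]
    - [0,0,0]
    - [0,0,0]
    - [0,0,0]
  grip: [0,0,0,0,0,0,0,0,0,0]

```text
time_s: 46.9
eef_pos: [0.4748, -0.2723, 0.1354]
eef_rot: [-0.003, 0.691, 0.723, -0.001]
wrist_force: [2.6, -6.0, 0.2]
opening: 0.001
grasp_force: 2.7
```

Emit:
play_rows:
  xyz:
    - [-8,0,0]
    - [-8,0,-45]
    - [40,0,-48]
    - [95,0,-48]
    - [150,0,-48]
    - [172,0,-45]
    - [172,0,-2]
    - [170,0,-1]
    - [166,0,-1]
    - [162,0,-1]
  rot:
    - [0,0,0]
    - [0,0,0]
    - [0,0,0]
    - [0,0,0]
    - [0,0,0]
    - [0,0,0]
    - [0,0,0]
    - [0,0,0]
    - [0,0,0]
    - [0,0,0]
  grip: [0,0,0,0,0,0,0,0,0,0]

```text
time_s: 48.15
eef_pos: [0.4682, -0.1115, 0.1387]
eef_rot: [-0.002, 0.691, 0.723, -0.001]
wrist_force: [0.1, -0.3, 0.5]
opening: -0.002
grasp_force: 0.0
```

Emit:
play_rows:
  xyz:
    - [-1,0,0]
    - [-2,0,0]
    - [-2.5,0,0]
    - [-3,0,0]
    - [-3.5,0,0]
    - [-4,0,0]
    - [-4,0,0]
    - [-4,0,0]
    - [-4,0,0]
    - [-4,0,0]
  rot:
    - [0,0,0]
    - [0,0,0]
    - [0,0,0]
    - [0,0,0]
    - [0,0,0]
    - [0,0,0]
    - [0,0,0]
    - [0,0,0]
    - [0,0,0]
    - [0,0,0]
  grip: [0,0,0,0,0,0,0,0,0,0]

```text
time_s: 49.4
eef_pos: [0.4678, -0.1144, 0.1375]
eef_rot: [-0.003, 0.691, 0.723, -0.001]
wrist_force: [1.6, 4.4, 4.2]
opening: -0.002
grasp_force: 2.9
```

Emit:
play_rows:
  xyz:
    - [-0.5,0,0]
    - [-1,0,0]
    - [-1.5,0,0]
    - [-2,0,0]
    - [-2.5,0,0]
    - [-3,0,0]
    - [-3,0,0]
    - [-3,0,0]
    - [-3,0,0]
    - [-3,0,0]
  rot:
    - [0,0,0]
    - [0,0,0]
    - [0,0,0]
    - [0,0,0]
    - [0,0,0]
    - [0,0,0]
    - [0,0,0]
    - [0,0,0]
    - [0,0,0]
    - [0,0,0]
  grip: [0,0,0,0,0,0,0,0,0,0]

```text
time_s: 50.65
eef_pos: [0.4679, -0.1167, 0.1373]
eef_rot: [-0.003, 0.691, 0.723, -0.0]
wrist_force: [1.5, 7.6, 3.2]
opening: -0.001
grasp_force: 3.9
```

Run:
```python
from h import *
gl(0,.137)
c=cam('wrist');P=cloud(c).reshape(-1,3);P=P[np.isfinite(P[:,0])]
u=np.array([-np.sin(A0),np.cos(A0)]);d=(P[:,:2]-[.4718,-.1935]);s=d@u;t=d@[np.cos(A0),np.sin(A0)]
m=(abs(t)<.012)&(s>.03)&(s<.1)&(P[:,2]>.06)&(P[:,2]<.16)
h,e=np.histogram(s[m],14,(.03,.1))
for i in range(14):
    k=m&(s>=e[i])&(s<e[i+1]); print(e[i].round(3),h[i],np.percentile(P[k,2],[5,50,95]).round(4) if h[i] else '')
```

```text
xyz [-76.9   0.4  -0.1] rot [-0.005 -0.004 -0.002] now [ 0.4679 -0.1167  0.1373] [1.5 7.6 3.2]
0.03 129 [0.118  0.1209 0.1244]
0.035 5 [0.1188 0.119  0.1198]
0.04 0 
0.045 0 
0.05 2 [0.0621 0.0623 0.0626]
0.055 32 [0.0643 0.0686 0.0705]
0.06 113 [0.0633 0.065  0.0704]
0.065 168 [0.061  0.0683 0.1559]
0.07 237 [0.0688 0.0894 0.1558]
0.075 493 [0.0657 0.078  0.1556]
0.08 969 [0.061  0.1382 0.1557]
0.085 1496 [0.1243 0.1443 0.1582]
0.09 0 
0.095 0
```

Emit:
play_rows:
  xyz:
    - [-0.5,0,0]
    - [-1,0,0]
    - [-1.5,0,0]
    - [-1.5,0,0]
    - [-1.5,0,0]
    - [-1.5,0,0]
    - [-1.5,0,0]
    - [-1.5,0,0]
    - [-1.5,0,0]
    - [-1.5,0,0]
  rot:
    - [0,0,0]
    - [0,0,0]
    - [0,0,0]
    - [0,0,0]
    - [0,0,0]
    - [0,0,0]
    - [0,0,0]
    - [0,0,0]
    - [0,0,0]
    - [0,0,0]
  grip: [0,0,0,0,0,0,0,0,0,0]

```text
time_s: 51.95
eef_pos: [0.4679, -0.1175, 0.1372]
eef_rot: [-0.004, 0.691, 0.723, 0.0]
wrist_force: [3.0, 9.9, 3.5]
opening: -0.002
grasp_force: 5.3
```

Emit:
play_rows:
  xyz:
    - [-0.5,0,0]
    - [-1,0,0]
    - [-1.5,0,0]
    - [-2,0,0]
    - [-2,0,0]
    - [8,0,-4]
    - [8,0,-45]
    - [-30,0,-48]
    - [-85,0,-48]
    - [-140,0,-48]
  rot:
    - [0,0,0]
    - [0,0,0]
    - [0,0,0]
    - [0,0,0]
    - [0,0,0]
    - [0,0,0]
    - [0,0,0]
    - [0,0,0]
    - [0,0,0]
    - [0,0,0]
  grip: [0,0,0,0,0,0,0,0,0,0]

```text
time_s: 53.2
eef_pos: [0.4739, -0.2608, 0.185]
eef_rot: [-0.003, 0.691, 0.723, -0.002]
wrist_force: [0.7, 0.5, -0.0]
opening: 0.001
grasp_force: 0.0
```

Run:
```python
from h import *
gl(-.083,.137)
```

```text
xyz [-15.8   1.3  48. ] rot [-0.006 -0.002 -0.001] now [ 0.4739 -0.2608  0.185 ] [ 0.7  0.5 -0. ]
```

Emit:
play_rows:
  xyz:
    - [-25,1,0]
    - [-25,1,46]
    - [-25,1,47]
    - [-20,1,47]
    - [-15,1,47]
    - [-13,1,47]
    - [-12,1,47]
    - [-11,1,47]
    - [-10,1,47]
    - [-10,1,47]
  rot:
    - [0,0,0]
    - [0,0,0]
    - [0,0,0]
    - [0,0,0]
    - [0,0,0]
    - [0,0,0]
    - [0,0,0]
    - [0,0,0]
    - [0,0,0]
    - [0,0,0]
  grip: [0,0,0,0,0,0,0,0,0,0]

```text
time_s: 54.45
eef_pos: [0.4764, -0.2707, 0.1392]
eef_rot: [-0.001, 0.691, 0.723, -0.001]
wrist_force: [0.1, -5.9, 3.0]
opening: -0.001
grasp_force: 3.3
```

Emit:
play_rows:
  xyz:
    - [0.5,0,0]
    - [1,0,0]
    - [1.5,0,0]
    - [2,0,0]
    - [2,0,0]
    - [2,0,0]
    - [2,0,0]
    - [2,0,0]
    - [2,0,0]
    - [2,0,0]
  rot:
    - [0,0,0]
    - [0,0,0]
    - [0,0,0]
    - [0,0,0]
    - [0,0,0]
    - [0,0,0]
    - [0,0,0]
    - [0,0,0]
    - [0,0,0]
    - [0,0,0]
  grip: [0,0,0,0,0,0,0,0,0,0]

```text
time_s: 55.7
eef_pos: [0.4764, -0.2698, 0.1392]
eef_rot: [0.0, 0.691, 0.723, -0.002]
wrist_force: [1.7, -10.7, 1.5]
opening: 0.001
grasp_force: 4.9
```

Emit:
play_rows:
  xyz:
    - [0.5,0,0]
    - [1,0,0]
    - [1.5,0,0]
    - [2,0,0]
    - [2.3,0,0]
    - [2.3,0,0]
    - [2.3,0,0]
    - [2.3,0,0]
    - [2.3,0,0]
    - [2.3,0,0]
  rot:
    - [0,0,0]
    - [0,0,0]
    - [0,0,0]
    - [0,0,0]
    - [0,0,0]
    - [0,0,0]
    - [0,0,0]
    - [0,0,0]
    - [0,0,0]
    - [0,0,0]
  grip: [0,0,0,0,0,0,0,0,0,0]

```text
time_s: 56.95
eef_pos: [0.4764, -0.2687, 0.1392]
eef_rot: [0.001, 0.691, 0.723, -0.003]
wrist_force: [0.6, -15.0, -2.1]
opening: -0.002
grasp_force: 6.7
```

The right lever is solid at 15 N. Now back to the left one to finish it.

Emit:
play_rows:
  xyz:
    - [-8,0,0]
    - [-8,0,-42]
    - [45,0,-45]
    - [100,0,-45]
    - [155,0,-45]
    - [166,0,-42]
    - [166,0,2]
    - [162,0,2]
    - [157,0,2]
    - [153,0,2]
  rot:
    - [0,0,0]
    - [0,0,0]
    - [0,0,0]
    - [0,0,0]
    - [0,0,0]
    - [0,0,0]
    - [0,0,0]
    - [0,0,0]
    - [0,0,0]
    - [0,0,0]
  grip: [0,0,0,0,0,0,0,0,0,0]

```text
time_s: 58.2
eef_pos: [0.4695, -0.1131, 0.1379]
eef_rot: [-0.002, 0.691, 0.723, -0.0]
wrist_force: [0.1, 0.4, -0.2]
opening: -0.002
grasp_force: 0.0
```

Emit:
play_rows:
  xyz:
    - [-0.5,0,0]
    - [-1,0,0]
    - [-1.5,0,0]
    - [-2,0,0]
    - [-2.5,0,0]
    - [-3,0,0]
    - [-3.5,0,0]
    - [-4,0,0]
    - [-4,0,0]
    - [-4,0,0]
  rot:
    - [0,0,0]
    - [0,0,0]
    - [0,0,0]
    - [0,0,0]
    - [0,0,0]
    - [0,0,0]
    - [0,0,0]
    - [0,0,0]
    - [0,0,0]
    - [0,0,0]
  grip: [0,0,0,0,0,0,0,0,0,0]

```text
time_s: 59.45
eef_pos: [0.4686, -0.1157, 0.1364]
eef_rot: [-0.003, 0.691, 0.723, -0.001]
wrist_force: [0.8, -0.4, 0.9]
opening: 0.002
grasp_force: 0.0
```

Emit:
play_rows:
  xyz:
    - [-1,0,0]
    - [-2,0,0]
    - [-2.5,0,0]
    - [-3,0,0]
    - [-3.5,0,0]
    - [-4,0,0]
    - [-4.5,0,0]
    - [-5,0,0]
    - [-5,0,0]
    - [-5,0,0]
  rot:
    - [0,0,0]
    - [0,0,0]
    - [0,0,0]
    - [0,0,0]
    - [0,0,0]
    - [0,0,0]
    - [0,0,0]
    - [0,0,0]
    - [0,0,0]
    - [0,0,0]
  grip: [0,0,0,0,0,0,0,0,0,0]

```text
time_s: 60.7
eef_pos: [0.4686, -0.1178, 0.1361]
eef_rot: [-0.005, 0.691, 0.723, 0.001]
wrist_force: [0.9, 11.6, 3.3]
opening: 0.002
grasp_force: 6.6
```

Emit:
play_rows:
  xyz:
    - [-0.7,0,0]
    - [-1.4,0,0]
    - [-2,0,0]
    - [-2,0,0]
    - [-2,0,0]
    - [10,0,0]
    - [20,0,0]
    - [20,0,-40]
    - [20,0,-80]
    - [20,0,-80]
  rot:
    - [0,0,0]
    - [0,0,0]
    - [0,0,0]
    - [0,0,0]
    - [0,0,0]
    - [0,0,0]
    - [0,0,0]
    - [0,0,0]
    - [0,0,0]
    - [0,0,0]
  grip: [0,0,0,0,0,0,0,0,0,0]

```text
time_s: 61.95
eef_pos: [0.4705, -0.1019, 0.2201]
eef_rot: [0.001, 0.691, 0.723, 0.0]
wrist_force: [1.1, 0.2, -1.0]
opening: 0.0
grasp_force: 0.0
```

Run:
```python
from h import *
c=cam('scene');P=cloud(c).reshape(-1,3);P=P[np.isfinite(P[:,0])]
u=np.array([-np.sin(A0),np.cos(A0)]);d=(P[:,:2]-[.4718,-.1935]);s=d@u;t=d@[np.cos(A0),np.sin(A0)]
m=(abs(t)<.02)&(P[:,2]>.11)&(P[:,2]<.14)
for lo,hi in((-.09,-.056),(-.05,-.033),(-.028,0),(0,.028),(.033,.05),(.056,.09)):
    k=m&(s>lo)&(s<hi);print(lo,k.sum(),np.percentile(P[k,2],[50,95]).round(4) if k.any() else '',(s[k].min().round(3),s[k].max().round(3)) if k.any() else '')
print(readout.get_obs()['wrist_force'],readout.get_obs()['time_s'])
```

```text
-0.09 45 [0.124  0.1288] (np.float64(-0.071), np.float64(-0.056))
-0.05 47 [0.1185 0.1233] (np.float64(-0.05), np.float64(-0.033))
-0.028 73 [0.1235 0.1264] (np.float64(-0.027), np.float64(-0.0))
0 69 [0.1226 0.1269] (np.float64(0.001), np.float64(0.028))
0.033 40 [0.1186 0.1218] (np.float64(0.033), np.float64(0.05))
0.056 29 [0.127  0.1305] (np.float64(0.057), np.float64(0.067))
[-0.14873202  0.32730373 -0.54277846] 62.0
```

The cassette is level and fully down, both levers lean in, and the arm is clear of everything.

```bash
python3 -c "
from bench import ctrl
print(ctrl.hand_in())"
```

```text
the job is handed in; nothing more can be done
None
```

The cassette is in the slot and clamped by both levers: the right one went solid at 15 N, the left read 11.6 N before one last unmeasured push. A final check from the scene camera showed it level and fully down, and I handed the job in at about 62 s; no verdict came back.

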